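# Unclip the dust extractor's filter cartridge

### The job

The filter cartridge in the bench dust extractor is due for cleaning: push it down firmly, without forcing it, against its foam gasket so that its two catches drop clear of the ribs that lock them, pinch its two sprung tabs fully together while it is held down, and lift it out. Set it down gently, lying flat the right way up inside the plywood tray, and let go. Leave the other things on the bench where they are.

Things in the scene. Friction and masses are not known exactly. Their poses are not given: they have to be found in the camera images.
- bay (a point): Middle of the extractor's cartridge bay, level with the casing's flat top, 130 mm above the bench; z up. The extractor is a fixed pale box 220 (x) x 320 (y) x 130 mm high. The bay lies 60 mm to +y of the casing's middle and is 2 mm wider than the cartridge on each side; to -y of it is a flat intake grille standing 4 mm proud.
- cartridge_mid (a point): Centre of the grey filter cartridge's body, 30 mm below its flat top. Body 88 (x) x 120 (y) x 60 mm high, 0.28 to 0.53 kg; z up. At the start it is snapped into the bay, axes along the bay's, top flush with the casing's top. Two tabs stand on the top. Outside each tab the top is a bare flat shoulder, from 32 to 60 mm off the middle along y, on which open fingertips can press.
- cartridge: The same cartridge, origin at the middle of its underside. It can be pushed down 5 mm in the bay to a hard stop, against a gasket: nothing moves below a push of about 5 to 7 N; 10 to 12 N takes it to the stop. The tabs are locked until it is 3 mm or more down. With both tabs fully pinched it lifts straight up and out.
- tab_left_pad (a point): Middle of the outer face of the pale upright tab at the cartridge's +y side, 13 mm above the cartridge's flat top. The tab is 36 mm wide (x), 26 mm high, 6 mm thick; its outer face looks to +y, 32 mm from the cartridge's middle, 64 mm from the other tab's outer face.
- tab_right_pad (a point): The same for the tab at -y; its outer face looks to -y. Each tab drives a catch that sticks 10.6 mm out of that end of the body, 8 to 13 mm below the top, hidden under the casing's lip. The catch has an upturned nib at its tip, which stands 2.8 mm up behind a rib of the casing while the cartridge is not pushed down.
- tab_left (a joint): Travel of the +y tab towards the middle, m: 0 sprung out, 0.012 fully pinched (stop); its catch is clear of the casing from 0.009 on. The spring pushes back with 4.5 N at 0 and 8 N at 0.012.
- tab_right (a joint): The same for the tab at -y, which moves towards +y.
- tray_in (a point): Centre of the inner floor of a shallow open plywood tray, 200 mm (x) by 240 mm (y) outside, 35 mm high, walls and floor 5 mm thick; z is up.
- tape_roll: Bystander: roll of kraft tape lying flat, 110 mm across, 48 mm high; origin at its underside.
- red_dish: Bystander: shallow red dish, 120 mm across, 28 mm high; origin at its underside.
- card_strip: Bystander: flat strip of card with round rivets, 45 x 170 x 6 mm (x, y, z); origin at its underside.
- creaser: Bystander: yellow hand tool lying flat, about 170 mm long (x), up to 32 mm high at the wheel; origin at its underside.
- extractor: The extractor's casing; origin in the middle of its underside, on the bench; axes as for the bay.

How it is judged (in metres and radians):
On the way, in this order (a step that is already met when the one before it is completed fails the run):
1. with the cartridge still down in its bay, both tabs are pinched in far enough to clear their catches (9 mm each) (value of joint each of tab_left, tab_right above 0.009 m and z of cartridge_mid in the frame of bay below -0.024 m and horizontal distance between cartridge_mid and bay below 0.01 m), for 0.1 s.
2. the cartridge is lifted out of the bay, clear of the casing's top (z of cartridge_mid in the frame of bay above 0.032 m), for 0.1 s.
At the end, for the whole second after the job is handed in: The cartridge lies flat on the tray's inner floor (its underside within 4 mm of it, tilt under 0.1 rad, tabs up, centre within 70 mm of the tray's), at rest and let go, its tabs sprung back out to within 2 mm (z of cartridge_mid in the frame of tray_in between 0.026 and 0.034 m and horizontal distance between cartridge_mid and tray_in below 0.07 m and angle between cartridge_mid's own z axis and vertical below 0.1 rad and value of joint each of tab_left, tab_right below 0.002 m and linear speed of cartridge below 0.02 m/s); the robot touches nothing.
It fails at once if the cartridge is dropped or thrown: it moves faster than 0.6 m/s (a fall of about 18 mm) with no finger on it (linear speed of cartridge above 0.6 m/s and contact force between the fingers and cartridge below 0.2 N).
It fails at once if the tape roll, dish, card strip or creasing tool is moved by more than 30 mm (distance of any of tape_roll, red_dish, card_strip, creaser from where it was at the start of the episode above 0.03 m).
It fails at once if the cartridge is forced: it bears on the extractor (gasket included) with over 60 N in all (contact force between cartridge and extractor above 60 N).
It also fails if it takes over 48 s, if anything falls off the work surface, if the arm or the gripper's body presses on something with over 40 N, if the wrist force passes 120 N, or if a joint passes its speed limit or range.

### The arm

A 6-joint arm with a two-finger parallel gripper is mounted at the origin on the work surface. World frame = base frame: x ahead of the robot, y to its left, z up, the work surface at z = 0. Lengths are in mm, angles in rad, forces in N, time in s.
With the tool pointing down it reaches from about 300 to 850 mm from the base axis. Payload 4.2 kg.
Tool frame: the origin (TCP) lies at the centre of the arm's flange, where the gripper is bolted on; the fingertips stand 191 mm ahead of it and the grasp point (between the pads) lies 172 mm ahead of it; z points along the fingers, x is the direction in which the jaws open and shut, and the axes are right-handed (so a half turn about z gives the same grasp; the last joint's range is limited). The gripper opens to 91 mm and grips with 3 to 60 N. Pads are 32 mm wide; open, the fingers measure 118 mm over their backs; the gripper's body (76 mm by 178 mm) begins 60 mm behind the grasp point.
Start: joints at [-0.02, 0.32, 1.565, -0, 1.257, -0.02], TCP at [574.998, 0.001, 404.776] pointing down, gripper open.
Joint ranges: [-3.11, 3.11], [-0.84, 2.01], [0.21, 2.61], [-1.34, 4.49], [0.05, 2.63], [-2.56, 2.56]. Speed limits (rad/s): [2.57, 2.57, 3.14, 3.14, 3.14, 3.14].

### API

Orientations are given as a unit quaternion [x, y, z, w].
In Python, from bench import get_obs, viewer, close_job gives the robot as it stands.
- The arm moves only by the tool apply_moves, never from a script. Its argument "targets" is a list of rows, each a list of 3 entries, a list of its own where there are three numbers: the finger opening in mm, from 0 to 91.2, then the shift along the tool's x, y, z in mm, then the turn about the tool's z in degrees. A call has 1 to 10 rows; each row shifts and turns the commanded pose from where the row before left it, along the tool's axes as they then stand; what a row does not reach is not made up. A row lasts 1/10 s, in which the tool goes at most 50 mm and 8.59 degrees, less where a joint would pass 70% of its speed; a pose out of reach is approached as far as the arm can. A call is refused whole if a number of a shift passes 50 or a number of a turn 8.59, either way. A call with a gripper value outside its range is refused whole. The fingers move at their own pace and stop on an object; "force" is the grip in N (left out, the last holds). Time passes only in rows, so rows that do not move let the fingers close. It gives the time, the measured TCP pose, the force and the opening at its end, in the units of the state.
- get_obs(): the state, without advancing time (a new reading comes with each control period).
- viewer.grab_frame(name): name is "scene" or "side" or "wrist"; returns the picture (420x560x3 uint8, red, green, blue); there is no depth.
- viewer.camera_info(name): a dict with "camera_matrix" (3x3 intrinsics, pixels), "position" and "orientation" of the camera in the world; the wrist camera has in their place "T_tool_cam" (4x4, takes a point from camera to tool coordinates, whose origin is the TCP and whose axes are the tool frame's). Camera axes: x right, y up, looking along -z (the intrinsics and any distortion apply to the point x, -y, -z); pixel columns grow to the right and rows downward; lengths in mm; the calibration is good to about 2 mm. The wrist camera is an equidistant fisheye: a pixel r from the principal point sees the ray r / f radians off the axis. A picture is of the moment at which its call begins: read the wrist's pose just before it. camera_info takes no time and is no camera call.
- close_job(): hands the job in, once; it reports no verdict.
The state is a dict: "clock": time; "joints": joint angles; "qd": joint speeds; "joint_torque": joint torques, N m; "tcp_pos": TCP position; "ee_rot": TCP orientation; "wrist_force": force on the tool from outside, world axes, zero at the start; "ft_torque": the same for the moment, N m; "grip_width": finger opening in mm.
Only numpy, scipy, OpenCV 4.12 (cv2) and the standard library are available. Lean on these libraries where they do the work, as an engineer would, in place of code of your own. Each camera call takes 0.05 s, during which the arm holds its last target.

## Working session

There is one attempt and no reset: what is moved stays moved. The work goes in short steps, Python scripts to look and compute and a tool call to move; the robot and the scene stay as the last step left them, time stands still between calls to the robot, and variables do not carry over. Pictures are saved under pics/ and viewed, and the job is handed in when it is done.

Besides the shell and the picture viewer there is one more tool, called after "Emit:" as name(argument=value, ...) on one line, values as JSON. apply_moves: Moves the arm, as the interface text tells. Its arguments: {"type":"object","properties":{"targets":{"type":"array","items":{"type":"array"}},"force":{"type":"number"}},"required":["targets"]}

```bash
mkdir -p pics; python3 - <<'E'
from bench import get_obs, viewer
import cv2
print(get_obs())
for n in ("scene","side","wrist"):
    print(n,viewer.camera_info(n))
    cv2.imwrite(f"pics/{n}0.png",cv2.cvtColor(viewer.grab_frame(n),cv2.COLOR_RGB2BGR))
E
```

```text
{'clock': 0.0, 'joints': array([-1.99651544e-02,  3.20306918e-01,  1.56564438e+00, -3.84166352e-06,
        1.25741509e+00, -2.00458510e-02]), 'qd': array([-3.43917923e-05,  4.39375900e-04,  1.11516051e-03, -9.08248942e-05,
        9.24939947e-04, -2.02774737e-04]), 'joint_torque': array([-5.01459035e-04, -4.12465632e+01, -2.31973493e+01,  7.28826877e-02,
        4.58198413e-02, -1.41870069e-04]), 'tcp_pos': array([5.74841957e+02, 2.34292460e-02, 4.03924817e+02]), 'ee_rot': array([ 9.99999606e-01,  4.09420187e-05, -8.86723691e-04, -1.59145996e-05]), 'wrist_force': array([-0.79472236, -0.69802106,  0.26395829]), 'ft_torque': array([-0.01097291,  0.03071958, -0.02594458]), 'grip_width': 91.31416075842137}
scene {'camera_matrix': array([[449.79731912,   0.        , 274.3672374 ],
       [  0.        , 449.79731912, 216.72031849],
       [  0.        ,   0.        ,   1.        ]]), 'position': array([1374.71138829,  562.26085429,  745.44251638]), 'orientation': array([0.23592958, 0.41912022, 0.77498635, 0.4099654 ])}
side {'camera_matrix': array([[495.83448251,   0.        , 280.04277111],
       [  0.        , 495.83448251, 213.45572131],
       [  0.        ,   0.        ,   1.        ]]), 'position': array([  82.10998159, -672.76648296, 1057.21200334]), 'orientation': array([ 0.34537257, -0.10910824, -0.26533756,  0.89353744])}
wrist {'camera_matrix': array([[325.1922621 ,   0.        , 281.06623371],
       [  0.        , 325.1922621 , 210.0538694 ],
       [  0.        ,   0.        ,   1.        ]]), 'T_tool_cam': array([[ 9.99999951e-01, -2.88933032e-04, -1.19100113e-04,
         4.16147064e-01],
       [-3.10173995e-04, -9.64184245e-01, -2.65233190e-01,
        -7.35366974e+01],
       [-3.81998233e-05,  2.65233214e-01, -9.64184288e-01,
         2.04113510e+01],
       [ 0.00000000e+00,  0.00000000e+00,  0.00000000e+00,
         1.00000000e+00]])}
```

View pics/scene0.png

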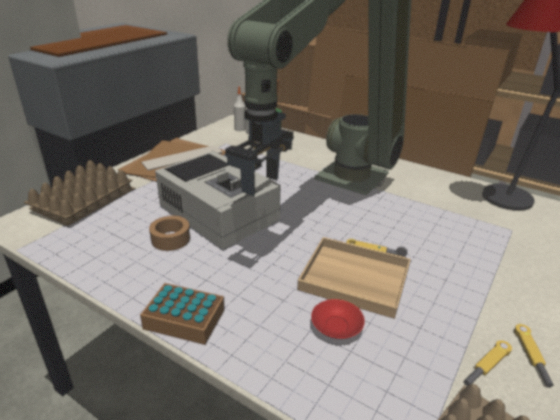

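View pics/side0.png

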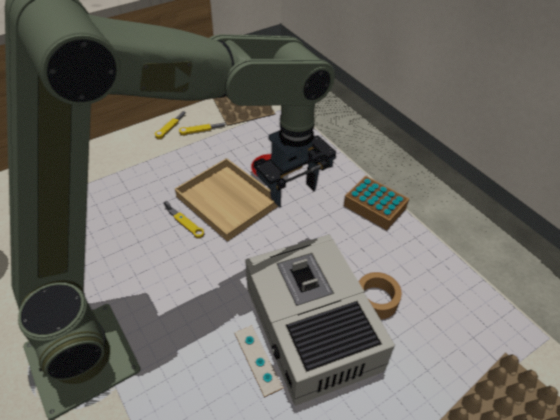

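View pics/wrist0.png

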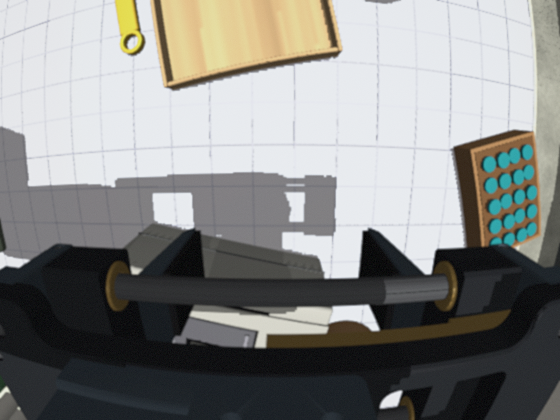

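Scene: the extractor lies at about (320,320) in the side view, with the bay towards +y, and the tray at (225,198). I'll enlarge both for corners.

```bash
cat > h.py <<'E'
import numpy as np, cv2
from scipy.spatial.transform import Rotation as R
from bench import get_obs, viewer
def grab(n,f):
    o=get_obs(); im=viewer.grab_frame(n)
    cv2.imwrite(f"pics/{f}.png",cv2.cvtColor(im,cv2.COLOR_RGB2BGR)); 
    np.save(f"pics/{f}.npy",np.r_[o['tcp_pos'],o['ee_rot']]); return im
def pose(n,f=None):
    ci=viewer.camera_info(n)
    if n!='wrist': return ci['camera_matrix'],np.array(ci['position']),R.from_quat(ci['orientation']).as_matrix()
    p=np.load(f"pics/{f}.npy"); T=ci['T_tool_cam']; Rt=R.from_quat(p[3:]).as_matrix()
    return ci['camera_matrix'],p[:3]+Rt@T[:3,3],Rt@T[:3,:3]
def proj(P,n,f=None):
    K,c,Rc=pose(n,f); q=(np.atleast_2d(P)-c)@Rc; q=q*[1,-1,-1]
    if n=='wrist':
        r=np.hypot(q[:,0],q[:,1]); th=np.arctan2(r,q[:,2]); s=th/np.maximum(r,1e-9)
        return np.c_[K[0,0]*q[:,0]*s+K[0,2],K[1,1]*q[:,1]*s+K[1,2]]
    return np.c_[K[0,0]*q[:,0]/q[:,2]+K[0,2],K[1,1]*q[:,1]/q[:,2]+K[1,2]]
def unproj(uv,z,n,f=None):
    K,c,Rc=pose(n,f); uv=np.atleast_2d(uv).astype(float); d=np.c_[(uv[:,0]-K[0,2])/K[0,0],(uv[:,1]-K[1,2])/K[1,1]]
    if n=='wrist':
        th=np.hypot(d[:,0],d[:,1]); q=np.c_[d*(np.sin(th)/np.maximum(th,1e-9))[:,None],np.cos(th)]
    else: q=np.c_[d,np.ones(len(d))]
    w=(q*[1,-1,-1])@Rc.T; return c+w*((z-c[2])/w[:,2])[:,None]
def crop(f,x,y,w,h,s,g):
    im=cv2.imread(f"pics/{f}.png")[y:y+h,x:x+w]; cv2.imwrite(f"pics/{g}.png",cv2.resize(im,None,fx=s,fy=s,interpolation=cv2.INTER_CUBIC))
E
python3 -c "
from h import *
crop('side0',230,225,180,180,3.3,'s_ext'); crop('side0',160,145,140,110,4,'s_tray')"
```

```text
(no output)
```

View pics/s_ext.png

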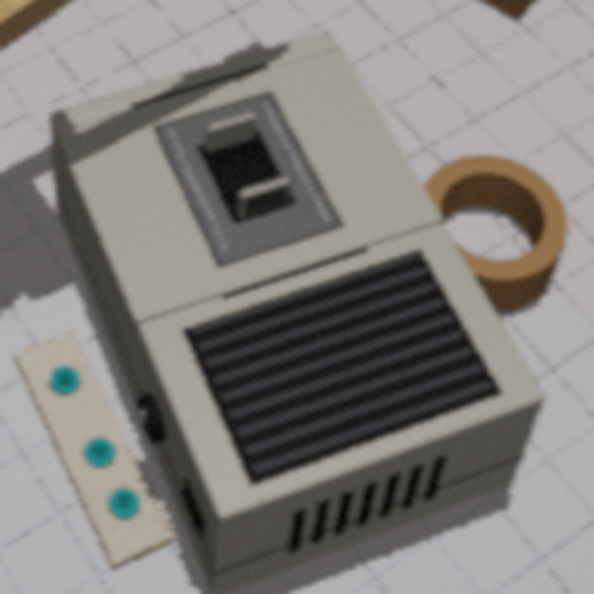

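View pics/s_tray.png

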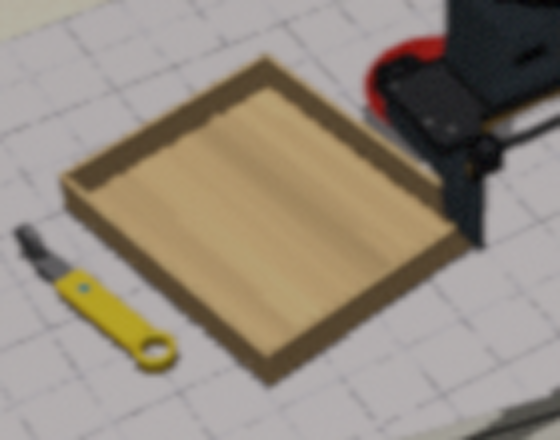

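```bash
python3 - <<'E'
from h import *
np.set_printoptions(precision=1,suppress=True)
c=np.array([(157,127),(272,94),(343,226),(218,265)])/3.3+[230,225]
e=np.array([(57,115),(330,32),(540,400),(215,518)])/3.3+[230,225]
t=np.array([(265,57),(64,178),(268,362)])/4+[160,145]
for a,z in((c,130),(e,130),(t,35)):
    P=unproj(a,z,'side'); print(P, 'mean',P.mean(0)); d=np.diff(np.r_[P,P[:1]],axis=0); print(np.hypot(d[:,0],d[:,1]),np.degrees(np.arctan2(d[:,1],d[:,0])))
print(unproj(t,35,'side')[[0,2]].mean(0))
E
```

```text
[[ 466.3  -98.1  130. ]
 [ 551.5 -118.2  130. ]
 [ 526.  -234.7  130. ]
 [ 438.4 -214.1  130. ]] mean [ 495.6 -166.3  130. ]
[ 87.6 119.2  90.  119.3] [ -13.3 -102.3  166.8   76.5]
[[ 412.6  -50.9  130. ]
 [ 621.6  -94.5  130. ]
 [ 550.8 -402.2  130. ]
 [ 339.3 -354.7  130. ]] mean [ 481.1 -225.6  130. ]
[213.5 315.7 216.7 312.5] [ -11.8 -103.   167.3   76.4]
[[591.2 382.8  35. ]
 [403.2 345.3  35. ]
 [442.6 112.3  35. ]] mean [479.  280.1  35. ]
[191.7 236.3 308.6] [-168.7  -80.4   61.2]
[516.9 247.5  35. ]
```

The measured sizes agree with the data: cartridge 87–90 × 119 mm at (496, −166), yaw ≈ −13°; tray centre ≈ (517, 247). I'll move so the wrist camera looks down on the cartridge, with the jaws turned to its y axis.

Emit:
apply_moves(targets=[[91,[2,19,0],0],[91,[2,19,0],0],[91,[2,19,0],0],[91,[2,19,0],0],[91,[2,19,0],0],[91,[2,19,0],0],[91,[2,19,0],0],[91,[2,19,0],0],[91,[2,19,0],0],[91,[0,17,0],0]])

```text
clock: 1.15
tcp_pos: [593.2, -189.4, 404.6]
ee_rot: [1.0, -0.0, -0.0, -0.0]
wrist_force: [-0.1, -1.0, 0.4]
grip_width: 91.1
```

Emit:
apply_moves(targets=[[91,[0,0,0],-8.5],[91,[0,0,0],-8.5],[91,[0,0,0],-8.5],[91,[0,0,0],-8.5],[91,[0,0,0],-8.5],[91,[0,0,0],-8.5],[91,[0,0,0],-8.5],[91,[0,0,0],-8.5],[91,[0,0,0],-8.5],[91,[0,0,0],-0.5]])

```text
clock: 2.15
tcp_pos: [593.0, -188.5, 404.7]
ee_rot: [0.783, 0.623, 0.0, -0.0]
wrist_force: [-0.5, -0.7, -0.4]
grip_width: 91.1
```

Emit:
apply_moves(targets=[[91,[0,0,0],0],[91,[0,0,0],0]])

```text
clock: 2.35
tcp_pos: [593.0, -188.2, 404.8]
ee_rot: [0.783, 0.622, 0.0, -0.0]
wrist_force: [-0.5, -0.3, 0.8]
grip_width: 90.8
```

```bash
python3 - <<'E'
from h import *
grab('wrist','w1'); o=get_obs(); print(o['clock'],o['tcp_pos'],R.from_quat(o['ee_rot']).as_matrix().round(3),o['joints'])
E
```

```text
2.4 [ 592.98588697 -188.1351985   404.74437303] [[ 0.227  0.974 -0.   ]
 [ 0.974 -0.227  0.   ]
 [ 0.    -0.    -1.   ]] [-3.25724380e-01  3.94356483e-01  1.45037852e+00  6.96921176e-05
  1.29688112e+00 -1.66796793e+00]
```

View pics/w1.png

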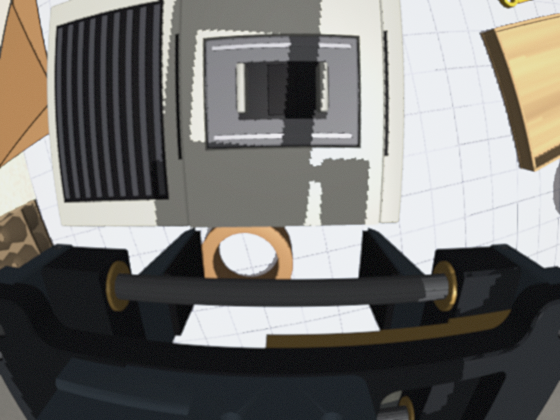

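```bash
python3 - <<'E'
from h import *
np.set_printoptions(precision=1,suppress=True)
crop('w1',190,20,190,140,4,'w1c')
a=np.array([(205,38),(360,38),(361,147),(205,149)])
P=unproj(a,130,'wrist','w1'); print(P,P.mean(0)); d=np.diff(np.r_[P,P[:1]],axis=0); print(np.hypot(d[:,0],d[:,1]),np.degrees(np.arctan2(d[:,1],d[:,0])))
E
```

```text
[[ 438.5 -214.8  130. ]
 [ 466.   -95.9  130. ]
 [ 552.5 -114.7  130. ]
 [ 526.1 -235.8  130. ]] [ 495.7 -165.3  130. ]
[122.   88.6 124.   90.1] [  77.   -12.2 -102.3  166.5]
```

View pics/w1c.png

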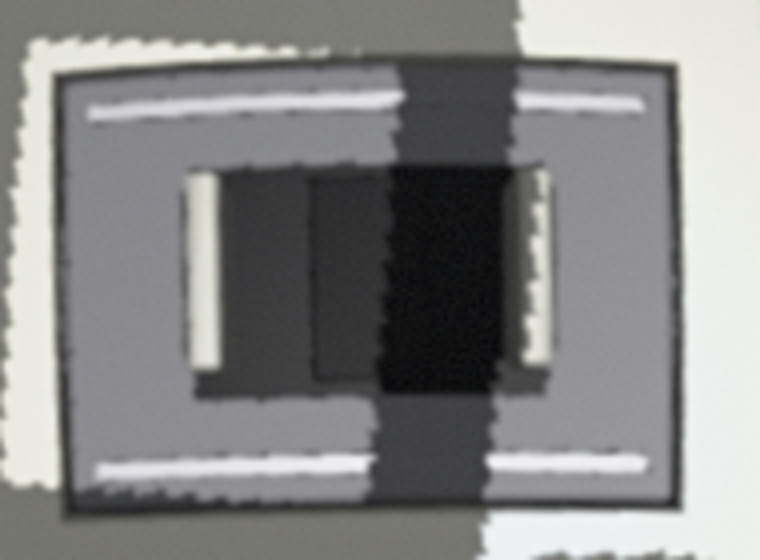

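```bash
python3 - <<'E'
from h import *
np.set_printoptions(precision=1,suppress=True)
p=np.load('pics/w1.npy');Rt=R.from_quat(p[3:]).as_matrix()
P=unproj([(237.3,62.5),(237.3,112.5),(327.3,62),(327.3,111.5)],156,'wrist','w1');print(P,P.mean(0),(P-p[:3])@Rt)
print(([495.7,-165.7,130]-p[:3])@Rt, )
E
```

```text
[[ 471.4 -192.2  156. ]
 [ 506.3 -200.4  156. ]
 [ 485.2 -131.2  156. ]
 [ 519.8 -139.2  156. ]] [ 495.7 -165.7  156. ] [[ -31.5 -117.5  248.8]
 [ -31.6  -81.7  248.8]
 [  31.  -117.9  248.8]
 [  31.1  -82.4  248.8]]
[ -0.2 -99.9 274.8]
```

Emit:
apply_moves(targets=[[84,[0,-20,0],0],[84,[0,-20,0],0],[84,[0,-20,0],0],[84,[0,-20,0],0],[84,[0,-20,0],0],[84,[0,0,0],0],[84,[0,0,0],0]])

```text
clock: 3.1
tcp_pos: [495.8, -165.6, 405.2]
ee_rot: [0.783, 0.622, 0.0, 0.001]
wrist_force: [0.1, 0.3, -0.6]
grip_width: 83.8
```

Emit:
apply_moves(targets=[[84,[0,0,20],0],[84,[0,0,20],0],[84,[0,0,20],0],[84,[0,0,10],0],[84,[0,0,5],0],[84,[0,0,0],0],[84,[0,0,0],0]])

```text
clock: 3.8
tcp_pos: [496.1, -165.7, 330.5]
ee_rot: [0.783, 0.623, 0.0, 0.001]
wrist_force: [-0.1, 0.5, 0.8]
grip_width: 84.0
```

```bash
python3 - <<'E'
from h import *
grab('side','s2'); grab('wrist','w2'); o=get_obs(); print(o['clock'],o['tcp_pos'],o['wrist_force'],o['grip_width']); crop('s2',230,205,180,180,3.3,'s2c')
E
```

```text
3.9 [ 495.89711079 -165.62383772  330.63604417] [0.12892357 0.15450015 0.55249241] 84.43236452223054
```

View pics/s2c.png

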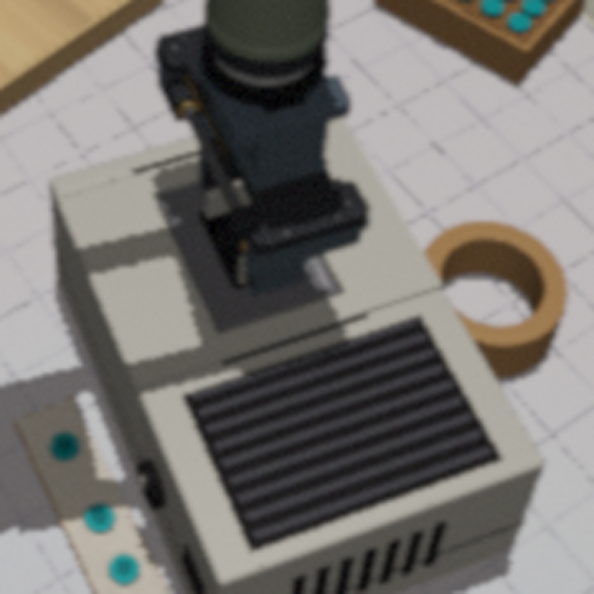

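The fingers straddle the tabs over the shoulders, tips about 9 mm above the top. I'll come down slowly and watch the force.

Emit:
apply_moves(targets=[[84,[0,0,3],0],[84,[0,0,3],0],[84,[0,0,2],0],[84,[0,0,1],0],[84,[0,0,0],0],[84,[0,0,0],0]])

```text
clock: 4.5
tcp_pos: [495.5, -165.5, 321.3]
ee_rot: [0.783, 0.623, 0.0, 0.0]
wrist_force: [-1.2, 0.9, 5.2]
grip_width: 83.4
```

Emit:
apply_moves(targets=[[84,[0,0,1],0],[84,[0,0,1],0],[84,[0,0,0],0],[84,[0,0,0],0]])

```text
clock: 4.9
tcp_pos: [495.4, -165.5, 319.6]
ee_rot: [0.783, 0.623, 0.0, 0.0]
wrist_force: [-2.0, 0.8, 7.1]
grip_width: 83.9
```

Emit:
apply_moves(targets=[[84,[0,0,1],0],[84,[0,0,1],0],[84,[0,0,0],0],[84,[0,0,0],0]])

```text
clock: 5.3
tcp_pos: [495.5, -165.5, 317.9]
ee_rot: [0.783, 0.623, 0.0, 0.0]
wrist_force: [-3.2, 0.1, 9.1]
grip_width: 83.7
```

Emit:
apply_moves(targets=[[84,[0,0,1],0],[84,[0,0,0.5],0],[84,[0,0,0],0],[84,[0,0,0],0]])

```text
clock: 5.7
tcp_pos: [495.4, -165.4, 316.6]
ee_rot: [0.783, 0.623, 0.0, 0.0]
wrist_force: [-4.1, 0.9, 9.8]
grip_width: 84.2
```

Emit:
apply_moves(targets=[[84,[0,0,0.5],0],[84,[0,0,0.5],0],[84,[0,0,0],0],[84,[0,0,0],0]])

```text
clock: 6.1
tcp_pos: [495.4, -165.4, 316.1]
ee_rot: [0.783, 0.623, 0.0, 0.0]
wrist_force: [-3.5, 1.2, 13.5]
grip_width: 84.1
```

```bash
python3 - <<'E'
from h import *
grab('side','s3');o=get_obs(); print(o['clock'],o['tcp_pos'],o['wrist_force'],o['ft_torque'],o['grip_width']); crop('s3',270,225,100,100,6,'s3c')
E
```

```text
6.15 [ 495.36980526 -165.41130741  316.07448575] [-3.96696511  0.77754265 13.10827728] [0.37681206 0.78853861 0.00517146] 83.50343484632819
```

View pics/s3c.png

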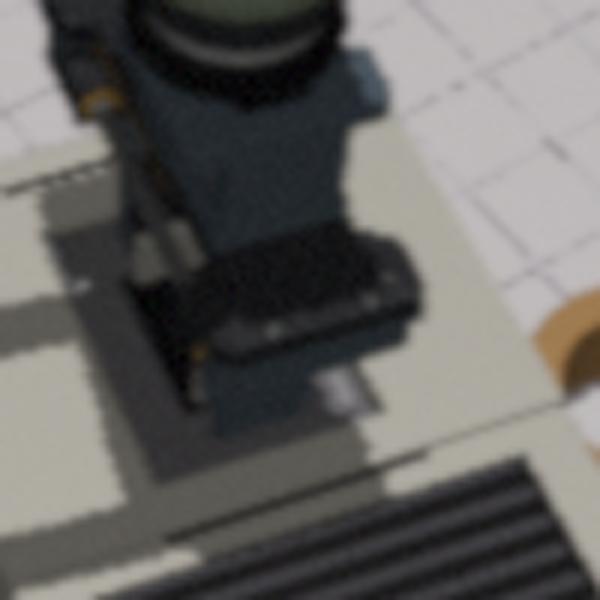

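At the stop (force rises steeply: 13.5 N). I'll add a little hold-down, then pinch.

Emit:
apply_moves(targets=[[80,[0,0,0.5],0],[76,[0,0,0.3],0],[72,[0,0,0],0],[68,[0,0,0],0],[65,[0,0,0],0],[65,[0,0,0],0]], force=30)

```text
clock: 6.75
tcp_pos: [496.5, -165.6, 316.1]
ee_rot: [0.783, 0.622, 0.002, 0.002]
wrist_force: [-0.9, 1.9, 13.3]
grip_width: 64.9
```

Emit:
apply_moves(targets=[[60,[0,0,0.5],0],[55,[0,0,0.3],0],[50,[0,0,0],0],[45,[0,0,0],0],[40,[0,0,0],0],[36,[0,0,0],0],[36,[0,0,0],0],[36,[0,0,0],0]], force=30)

```text
clock: 7.55
tcp_pos: [496.5, -165.3, 316.2]
ee_rot: [0.782, 0.623, 0.002, 0.002]
wrist_force: [-1.9, 3.7, 18.9]
grip_width: 38.4
```

```bash
python3 - <<'E'
from h import *
grab('side','s4');o=get_obs(); print(o['clock'],o['tcp_pos'],o['wrist_force'],o['grip_width']); crop('s4',270,225,100,100,6,'s4c')
E
```

```text
7.6 [ 496.53653951 -165.2854907   316.25904023] [-2.34110805  2.9213101  20.01968035] 38.71730860986441
```

View pics/s4c.png

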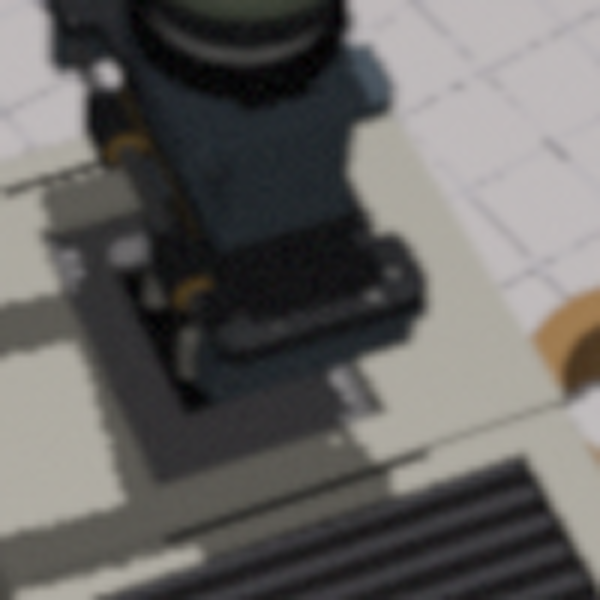

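The tabs are seen pinched between the fingers, gripper centred. Slow lift.

Emit:
apply_moves(targets=[[36,[0,0,-1],0],[36,[0,0,-1],0],[36,[0,0,-2],0],[36,[0,0,-2],0],[36,[0,0,-2],0],[36,[0,0,-2],0],[36,[0,0,0],0],[36,[0,0,0],0]], force=35)

```text
clock: 8.4
tcp_pos: [496.5, -165.5, 323.3]
ee_rot: [0.783, 0.622, 0.001, 0.001]
wrist_force: [5.7, 1.2, 3.3]
grip_width: 37.9
```

Emit:
apply_moves(targets=[[36,[0,0,-2],0],[36,[0,0,-2],0],[36,[0,0,-2],0],[36,[0,0,-2],0],[36,[0,0,0],0],[36,[0,0,0],0]], force=35)

```text
clock: 9.0
tcp_pos: [495.7, -165.8, 329.4]
ee_rot: [0.782, 0.623, -0.0, 0.0]
wrist_force: [4.7, -0.3, -5.1]
grip_width: 37.5
```

```bash
python3 - <<'E'
from h import *
grab('side','s5');o=get_obs(); print(o['clock'],o['tcp_pos'],o['wrist_force'],o['grip_width']); crop('s5',270,225,100,100,6,'s5c')
E
```

```text
9.05 [ 495.75657449 -165.79362666  329.34751827] [ 6.0166458  -1.03430772 -4.54285845] 37.97306362279904
```

View pics/s5c.png

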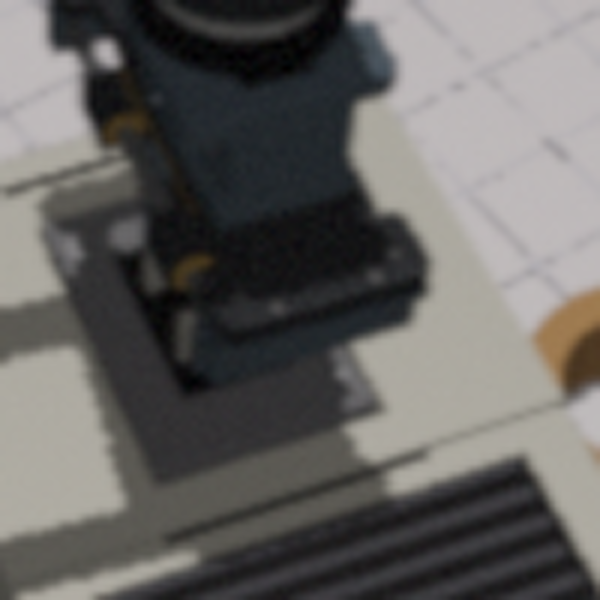

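```bash
python3 - <<'E'
from h import *
a=cv2.imread('pics/s3.png')[270:320,275:350];b=cv2.imread('pics/s4.png')[270:320,275:350];c=cv2.imread('pics/s5.png')[270:320,275:350]
g=lambda i:cv2.resize(cv2.convertScaleAbs(i,alpha=2.2),None,fx=5,fy=5,interpolation=cv2.INTER_CUBIC)
cv2.imwrite('pics/cmp.png',np.vstack([np.hstack([g(b),g(c)]),np.hstack([g(a),g(cv2.absdiff(b,c))])]))
grab('scene','c5'); crop('c5',200,130,100,75,8,'c5c')
E
```

```text
(no output)
```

View pics/cmp.png

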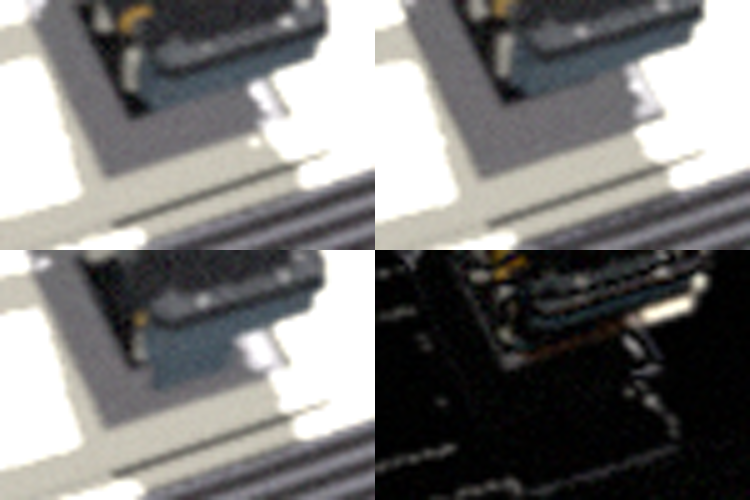

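View pics/c5c.png

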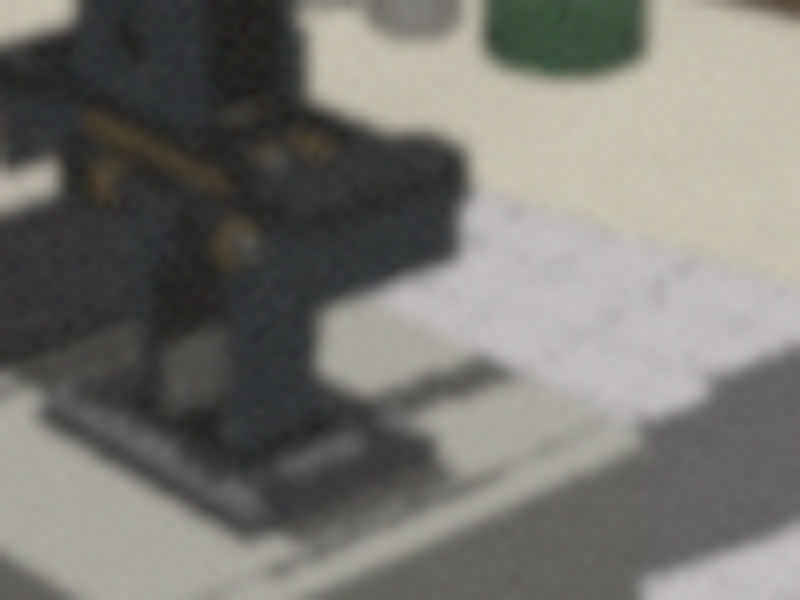

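The scene view shows the cartridge standing proud and held. Continue the lift.

Emit:
apply_moves(targets=[[36,[0,0,-5],0],[36,[0,0,-8],0],[36,[0,0,-10],0],[36,[0,0,-10],0],[36,[0,0,-12],0],[36,[0,0,-12],0],[36,[0,0,-12],0],[36,[0,0,-10],0],[36,[0,0,-6],0],[36,[0,0,0],0]], force=35)

```text
clock: 10.1
tcp_pos: [495.6, -165.5, 416.7]
ee_rot: [0.783, 0.623, 0.0, 0.001]
wrist_force: [0.1, -1.2, -3.4]
grip_width: 37.9
```

```bash
python3 - <<'E'
from h import *
grab('side','s6');grab('scene','c6');o=get_obs(); print(o['clock'],o['tcp_pos'],o['wrist_force'],o['grip_width']); 
a=cv2.imread('pics/s6.png')[180:330,230:380];b=cv2.imread('pics/c6.png')[80:230,170:320]
cv2.imwrite('pics/sc6.png',cv2.resize(np.hstack([a,b]),None,fx=2.6,fy=2.6))
E
```

```text
10.2 [ 495.37458289 -165.42133443  415.45736462] [-0.07726373  0.33816865 -4.90866507] 38.00454057904709
```

View pics/sc6.png

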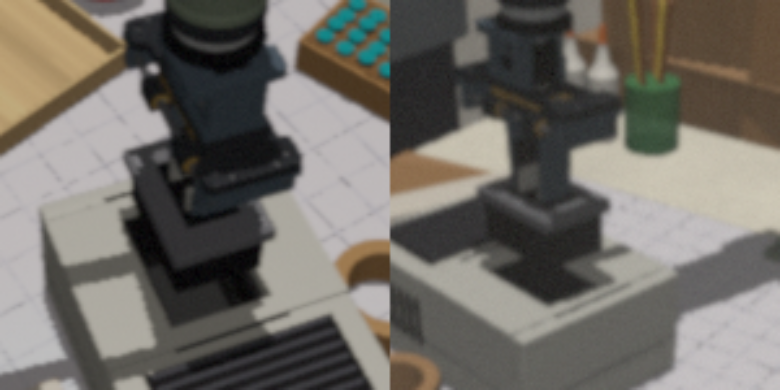

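Cartridge held level, clear of the bay. Now re-measure the tray while unobstructed.

```bash
python3 - <<'E'
from h import *
a=cv2.imread('pics/s6.png')[140:250,160:300];b=cv2.imread('pics/c6.png')[215:325,280:420]
cv2.imwrite('pics/t6.png',cv2.resize(np.vstack([a,b]),None,fx=2.7,fy=2.7,interpolation=cv2.INTER_CUBIC))
E
```

```text
(no output)
```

View pics/t6.png

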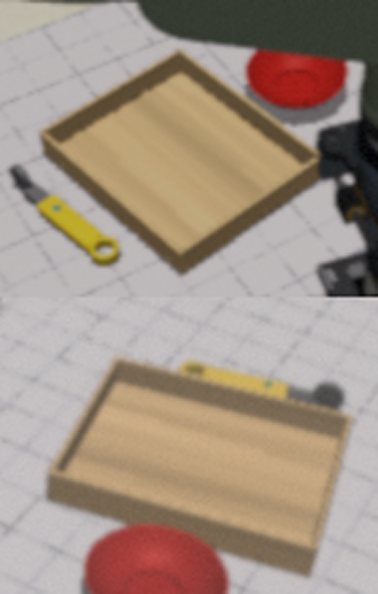

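```bash
python3 - <<'E'
from h import *
np.set_printoptions(precision=1,suppress=True)
s=np.array([(180,53),(43,136),(182,257),(318,160)])/2.7+[160,140]
c=(np.array([(120,360),(350,418),(312,558),(49,482)])-[0,297])/2.7+[280,215]
for P in (unproj(s,35,'side'),unproj(c,35,'scene')):
    print(P,P.mean(0)); d=np.diff(np.r_[P,P[:1]],axis=0); print(np.hypot(d[:,0],d[:,1]),np.degrees(np.arctan2(d[:,1],d[:,0])))
E
```

```text
[[591.4 380.5  35. ]
 [401.5 342.2  35. ]
 [444.1 112.7  35. ]
 [631.2 152.   35. ]] [517.  246.8  35. ]
[193.8 233.4 191.2 232. ] [-168.6  -79.5   11.9   99.9]
[[448.9 132.1  35. ]
 [406.3 358.2  35. ]
 [607.7 396.3  35. ]
 [651.2 169.4  35. ]] [528.5 264.   35. ]
[230.  205.  231.  205.7] [ 100.7   10.7  -79.2 -169.5]
```

```bash
python3 - <<'E'
from h import *
np.set_printoptions(precision=1,suppress=True)
K=viewer.camera_info('wrist')
np.save('pics/wrist0.npy',np.r_[574.84,0.02,403.9,1,0,0,0])
print(unproj([(163,84),(340,47)],35,'wrist','wrist0'))
print(proj([[444,113,35],[631,152,35],[591,380,35],[401,342,35]],'scene'))
print(proj([[412.6,-50.9,130],[621.6,-94.5,130],[550.8,-402.2,130]],'scene'))
E
```

```text
[[443.8 122.   35. ]
 [636.5 158.8  35. ]]
[[319.2 235.2]
 [296.3 276.3]
 [391.4 304.4]
 [404.3 256.6]]
[[276.9 184.1]
 [218.5 210.5]
 [154.2 169.2]]
```

View pics/c6.png

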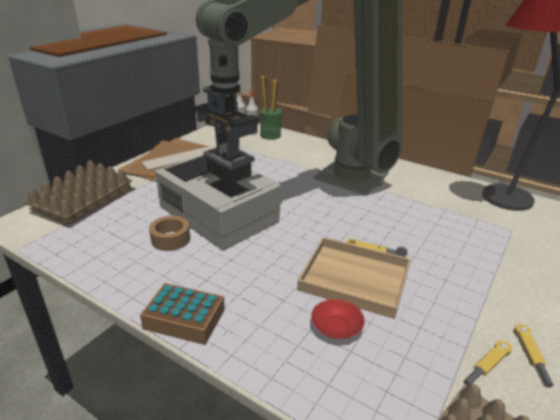

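Side and wrist views agree within about 10 mm (the scene camera is about 5 px biased, also on the casing corners); I take the tray centre as (518, 253), with margin to spare. Carrying over.

Emit:
apply_moves(targets=[[36,[8,-1.4,0],0],[36,[15,-2.6,0],0],[36,[22,-3.9,0],0],[36,[25,-4.4,0],0],[36,[25,-4.4,0],0],[36,[25,-4.4,0],0],[36,[25,-4.4,0],0],[36,[25,-4.4,0],0],[36,[25,-4.4,0],0],[36,[25,-4.4,0],0]])

```text
clock: 11.2
tcp_pos: [506.8, 59.8, 415.4]
ee_rot: [0.782, 0.623, -0.0, -0.0]
wrist_force: [0.8, 0.7, -5.2]
grip_width: 37.7
```

Emit:
apply_moves(targets=[[36,[25,-4.4,0],0],[36,[25,-4.4,0],0],[36,[25,-4.4,0],0],[36,[25,-4.4,0],0],[36,[25,-4.4,0],0],[36,[25,-4.4,0],0],[36,[20,-3.5,0],0],[36,[14,-2.5,0],0],[36,[8,-1.4,0],0],[36,[0,0,0],0]])

```text
clock: 12.2
tcp_pos: [517.3, 253.2, 415.4]
ee_rot: [0.782, 0.623, -0.0, -0.0]
wrist_force: [-0.6, 0.0, -4.8]
grip_width: 37.5
```

Emit:
apply_moves(targets=[[36,[0,0,0],-5],[36,[0,0,0],-6],[36,[0,0,0],-6],[36,[0,0,0],-6],[36,[0,0,0],0],[36,[0,0,0],0]])

```text
clock: 12.8
tcp_pos: [517.6, 251.6, 415.7]
ee_rot: [0.644, 0.765, -0.0, 0.0]
wrist_force: [0.3, -0.0, -4.1]
grip_width: 37.6
```

```bash
python3 - <<'E'
from h import *
grab('side','s7');grab('scene','c7');o=get_obs(); print(o['clock'],o['tcp_pos'],o['wrist_force'],o['grip_width'],o['ee_rot']) 
a=cv2.imread('pics/s7.png')[90:280,140:330];b=cv2.imread('pics/c7.png')[150:340,250:440]
cv2.imwrite('pics/sc7.png',cv2.resize(np.hstack([a,b]),None,fx=2.1,fy=2.1))
E
```

```text
12.9 [517.59110015 251.86520935 415.71146417] [ 0.21208206 -0.58460672 -3.94168364] 37.702765468875796 [ 6.43534165e-01  7.65417383e-01 -4.75733551e-05  7.99996084e-05]
```

View pics/sc7.png

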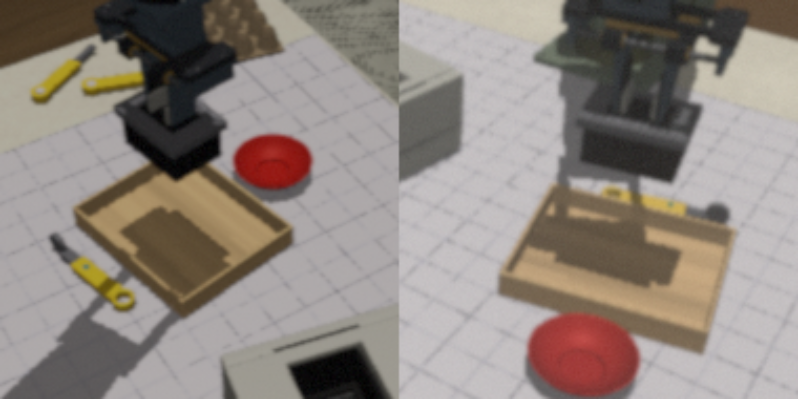

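Level and lined up over the tray. Descend about 150 mm, then feel for the floor.

Emit:
apply_moves(targets=[[36,[0,0,8],0],[36,[0,0,16],0],[36,[0,0,20],0],[36,[0,0,22],0],[36,[0,0,22],0],[36,[0,0,22],0],[36,[0,0,20],0],[36,[0,0,14],0],[36,[0,0,6],0],[36,[0,0,0],0]])

```text
clock: 13.9
tcp_pos: [517.4, 252.2, 264.6]
ee_rot: [0.643, 0.766, -0.001, -0.0]
wrist_force: [0.7, 0.4, -5.1]
grip_width: 37.7
```

Emit:
apply_moves(targets=[[36,[0,0,2],0],[36,[0,0,2],0],[36,[0,0,2],0],[36,[0,0,1],0],[36,[0,0,0],0],[36,[0,0,0],0]])

```text
clock: 14.5
tcp_pos: [517.6, 252.3, 258.8]
ee_rot: [0.643, 0.766, 0.0, 0.0]
wrist_force: [-0.3, 0.3, -4.4]
grip_width: 37.8
```

Emit:
apply_moves(targets=[[36,[0,0,1],0],[36,[0,0,1],0],[36,[0,0,0.5],0],[36,[0,0,0],0],[36,[0,0,0],0]])

```text
clock: 15.0
tcp_pos: [517.7, 252.2, 256.5]
ee_rot: [0.643, 0.766, 0.0, 0.0]
wrist_force: [-0.3, -0.4, -1.3]
grip_width: 37.8
```

Emit:
apply_moves(targets=[[36,[0,0,0.5],0],[36,[0,0,0.5],0],[36,[0,0,0],0],[36,[0,0,0],0]])

```text
clock: 15.4
tcp_pos: [517.6, 252.2, 256.4]
ee_rot: [0.643, 0.766, 0.0, 0.0]
wrist_force: [-2.0, -1.8, 6.6]
grip_width: 37.7
```

The cartridge is on the floor at the expected height. Opening gently.

Emit:
apply_moves(targets=[[40,[0,0,-0.5],0],[46,[0,0,0],0],[52,[0,0,0],0],[58,[0,0,0],0],[64,[0,0,0],0],[72,[0,0,0],0],[80,[0,0,0],0],[84,[0,0,0],0],[84,[0,0,0],0],[84,[0,0,0],0]], force=20)

```text
clock: 16.4
tcp_pos: [518.0, 252.7, 256.1]
ee_rot: [0.643, 0.766, 0.001, 0.0]
wrist_force: [0.1, 4.0, 4.9]
grip_width: 83.8
```

Emit:
apply_moves(targets=[[84,[0,0,-2],0],[84,[0,0,-5],0],[84,[0,0,-10],0],[84,[0,0,-20],0],[84,[0,0,-25],0],[84,[0,0,-30],0],[84,[0,0,-30],0],[84,[0,0,-20],0],[84,[0,0,0],0],[84,[0,0,0],0]])

```text
clock: 17.4
tcp_pos: [517.3, 252.0, 397.6]
ee_rot: [0.643, 0.766, -0.0, 0.0]
wrist_force: [-0.3, -1.1, -0.5]
grip_width: 83.7
```

```bash
python3 - <<'E'
from h import *
grab('side','s8');grab('scene','c8');o=get_obs(); print(o['clock'],o['tcp_pos'],o['wrist_force'],o['grip_width']) 
a=cv2.imread('pics/s8.png')[110:260,140:290];b=cv2.imread('pics/c8.png')[180:330,270:420]
cv2.imwrite('pics/sc8.png',cv2.resize(np.hstack([a,b]),None,fx=2.6,fy=2.6))
E
```

```text
17.5 [517.25967877 252.00231441 396.26231498] [-1.00444019  0.19414115 -0.23237564] 84.24896879912748
```

View pics/sc8.png

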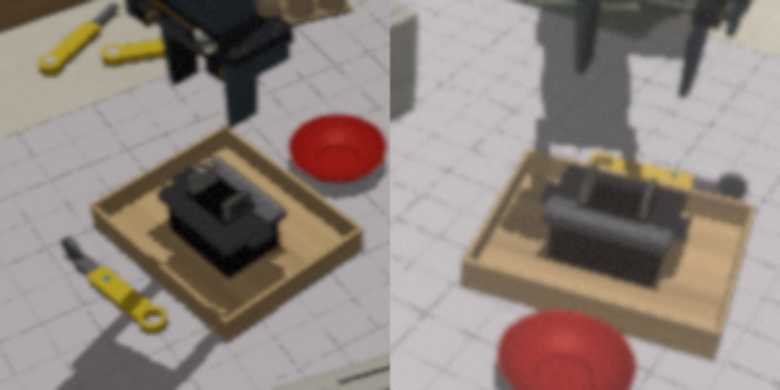

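View pics/s8.png

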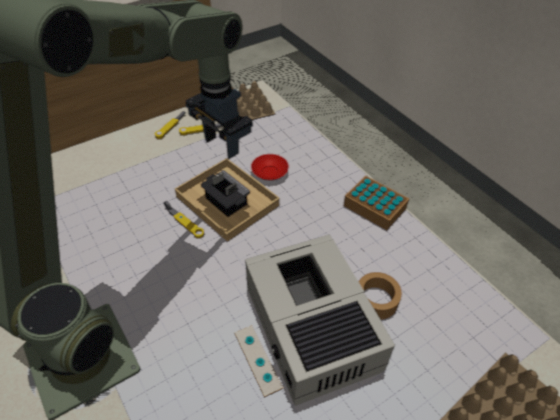

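The cartridge lies flat in the tray near its centre, tabs up; bystanders are where they were; the gripper is clear.

```bash
python3 -c "
from bench import close_job
print(close_job())"
```

```text
the job is handed in; nothing more can be done
None
```

The cartridge is out of the extractor and lying in the tray, and I handed the job in at about 17.5 s of the 48 s allowed. No verdict was reported.

- **Removal:** I pressed the shoulders down about 5 mm to the stop, with a peak of about 20 N against the 60 N limit. I then pinched both tabs; the finger opening read about 38 mm. The cartridge came out straight and level.
- **Placing:** It met the tray floor at the expected height. I pressed it there with about 7 N, opened the gripper in steps and backed off.
- **Last checks:** The pictures show it flat near the tray's middle with the tabs up and apart. The tape roll, dish, card strip and creaser look unmoved, and the wrist force is near zero. I judged the tabs' spring-back by eye and did not measure it.
- **Disagreements:**
  - The scene camera put the tray about 20 mm from where the side camera did, and the wrist view about 10 mm. The scene camera also looked about 5 px off on the extractor's corners. I relied on the side and wrist views, and the 70 mm tolerance covers the difference.
  - The grip width read about 2 mm under the expected 40 mm at full pinch. I put that down to finger or pad give.

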